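# Switch the shop air to the triangle outlet

### The job

Switch the workshop's compressed air over to the outlet with the triangular tag: push the selector's upright tab round with a fingertip until the arm points at the middle of the triangle. Then press the round black button on the box fully down and let it come back up. The tab is only pushed: do not pull the selector up off its seat, do not press the button before the selector is set, and leave the loose brass coupler, spray can, socket and spanner where they are.

Things in the scene. Friction and masses are not known exactly. Their poses are not given: they have to be found in the camera images.
- manifold: Grey fixed box, 220 (x) x 290 (y) x 60 mm high, dark plate on top (its top 63 mm up). Origin: on the table under the selector's axis; box spans x -110..110, y -175..115 mm. +x is its back, with four outlets sticking out 34 mm; an inlet sticks out 30 mm at +y. On top at y -140 mm: black button (x -50 mm), fixed white-faced gauge (x 55 mm, 52 mm wide, 12 mm high).
- selector (a joint): Selector's angle about the vertical axis through the manifold's origin, rad. At 0 its arm points along the manifold's -x; positive is counter-clockwise from above. Stops at -2.5 and 2.5. No detents: a friction brake (0.3 N m, about 5 N at the tab) keeps it where it is left.
- tab_top (a point): Centre of the top of the selector's black upright tab, 60 mm from the axis, 114 mm above the table. The tab is 30 mm long radially, 12 mm thick. It stands on a flat arm (to 72 mm from the axis) of an aluminium disc, 100 mm across, whose top is 74 mm above the table (hub nut 79 mm); nothing else in the tab's path is higher.
- aim (a point): The point that the selector's arm points at: on the arm's centre line, 90 mm from the axis, 18 mm beyond the arm's end. Turns with the selector. The tags' centres lie on the same 90 mm circle.
- spindle (a joint): How far the selector is pulled up off its spring-loaded seat, m. 0: seated. It takes about 12 N to start lifting it.
- tag_triangle: White triangular tag (36 mm sides, 3 mm thick) fixed flat on the manifold's plate, 90 mm from the axis: the wanted outlet. Origin: centre of its underside. The four tags lie at selector values of about -2.09, -1.05, 1.05 and 2.09 rad; which lies where changes.
- tag_square: White square tag, 28 mm, 3 mm thick, fixed, another outlet. Origin: centre of its underside.
- tag_disc: White round tag, 30 mm across, 3 mm thick, fixed, another outlet. Origin: centre of its underside.
- tag_bar: White bar-shaped tag, 34 x 10 mm, 3 mm thick, fixed, another outlet. Origin: centre of its underside.
- button (a joint): How far the button is pressed, m: 0 up, 0.006 fully down. Spring return; fully down takes 5 N.
- button_top (a point): Centre of the top of the round black button (36 mm across), which is pressed straight down.
- coupler: Loose brass coupler standing on the far left corner of the manifold's top, 22 mm across, 38 mm high. Origin: centre of its underside. To be left alone.
- spray_can: Loose spray can, 66 mm across, 190 mm high, standing on the table at the left. Origin: centre of its underside. To be left alone.
- socket: Loose steel socket, 38 mm across, 50 mm high, standing on the table at the left. Origin: centre of its underside. To be left alone.
- spanner: Loose spanner, 190 mm long along its x, lying on the table at the right. To be left alone.

How it is judged (in metres and radians):
On the way, in this order (a step that is already met when the one before it is completed fails the run):
1. the fingers push the selector (contact force between the fingers and selector above 0.5 N), for 0.05 s.
2. the selector's arm points at the triangle (horizontal distance between aim and tag_triangle below 0.014 m and value of joint button below 0.002 m), for 0.2 s.
3. the button is pressed down with the selector set (horizontal distance between aim and tag_triangle below 0.014 m and value of joint button above 0.0048 m), for 0.05 s.
At the end, for the whole second after the job is handed in: The selector rests with its aim point within 14 mm of the triangle tag's centre (about 9 degrees either way), seated on its spindle, and the button, pressed at least 4.8 mm after the selector was set, is back up (all of step 2 and value of joint spindle below 0.003 m and velocity of joint selector between -0.05 and 0.05 rad/s); the robot touches nothing.
It fails at once if the selector is pulled up off its seat (more than 6 mm) (value of joint spindle above 0.006 m).
It fails at once if the button is pressed (more than 4 mm) while the selector does not point at the triangle (value of joint button above 0.004 m and horizontal distance between aim and tag_triangle above 0.016 m).
It fails at once if the coupler, spray can, socket or spanner is moved by more than 20 mm (distance of any of coupler, spray_can, socket, spanner from where it was at the start of the episode above 0.02 m).
It also fails if it takes over 48 s, if anything falls off the work surface, if the arm or the gripper's body presses on something with over 40 N, if the wrist force passes 120 N, or if a joint passes its speed limit or range.

### The arm

A 6-joint arm with a two-finger parallel gripper is mounted at the origin on the work surface. World frame = base frame: x ahead of the robot, y to its left, z up, the work surface at z = 0. Lengths are in mm, angles in degrees, forces in N, time in s.
With the tool pointing down it reaches from about 300 to 850 mm from the base axis. Payload 4.2 kg.
Tool frame: the origin (TCP) lies on the centre line of the jaws, within the pads' length; the fingertips stand 8 mm ahead of it and the grasp point (between the pads) lies 11 mm behind it; z points along the fingers, y is the line along which they close (so a half turn about z gives the same grasp; the last joint's range is limited). The gripper opens to 91 mm and grips with 3 to 60 N. Pads are 32 mm wide; open, the fingers measure 118 mm over their backs; the gripper's body (76 mm by 178 mm) begins 60 mm behind the grasp point.
Start: joints at [-64.343, 18.312, 89.639, -0, 72.044, -1.146], TCP at [259.288, -513.24, 188.776] pointing down, gripper open.
Joint ranges: [-177.97, 177.97], [-48.28, 115.42], [12.27, 149.76], [-77.06, 257.06], [2.81, 150.46], [-146.56, 146.56]. Speed limits (degrees/s): [147.25, 147.25, 180, 180, 180, 180].

### API

Orientations are given as [roll, pitch, yaw] about the fixed x, y, z axes, in that order (R = Rz(yaw) Ry(pitch) Rx(roll)).
In Python, from workcell import telemetry, eyes, ticket gives the robot as it stands. The module is installed in compiled form; this text tells all that it offers.
- The arm moves only by the shell command python3 -m crank 'ROWS' [OPENING] [FORCE]. ROWS is JSON, a list of rows, each an object of numbers: "dx", "dy", "dz": the shift along the world's x, y, z normalised to -1 to 1, where 1 is 80 cm; "yaw": the turn about the world's z normalised to -1 to 1, where 1 is 5 degrees. A call has 1 to 10 rows; each row shifts and turns the commanded pose from where the row before left it; what a row does not reach is not made up. A row lasts 1/8 s, in which the tool goes at most 62.5 mm and 10.7 degrees, less where a joint would pass 70% of its speed; a pose out of reach is approached as far as the arm can. A call with a number of a shift or a turn outside -1 to 1 is refused whole. A call with a gripper value outside its range is refused whole. OPENING is the opening, from 0 (shut) to 1 (fully open), set as the call begins (- or left out, the last holds). The fingers move at their own pace and stop on an object; FORCE is the grip in N (left out, the last holds). Time passes only in rows, so rows that do not move let the fingers close. It gives the time, the measured TCP pose, the force, the opening and the grip force at its end, in the units of the state.
- telemetry.state(): the state, without advancing time (a new reading comes with each control period).
- eyes.grab_frame(name): name is "side" or "top" or "wrist"; returns the picture (480x640x3 uint8, red, green, blue); there is no depth.
- eyes.calibration(name): a dict with "camera_matrix" (3x3 intrinsics, pixels), "world_from_camera" (4x4, takes a point from camera to world coordinates). Camera axes: x right, y down, z forward; pixel columns grow to the right and rows downward; lengths in mm; the calibration is good to about 2 mm. The wrist camera is an equidistant fisheye: a pixel r from the principal point sees the ray r / f radians off the axis. A picture is of the moment at which its call begins: read the wrist's pose just before it. calibration takes no time and is no camera call; for the wrist camera it gives the pose at the moment of the call.
- ticket.job_done(): hands the job in; it is judged then, once.
The state is a dict: "time_s": time; "qpos": joint angles; "qvel": joint speeds; "effort": joint torques, N m; "ee_pos": TCP position; "ee_rot": TCP orientation; "force": force on the tool from outside, world axes, zero at the start; "torque": the same for the moment, N m; "gripper_width": finger opening in mm; "gripper_force": force on a finger pad.
Only numpy, scipy, OpenCV 4.12 (cv2) and the standard library are available. Lean on these libraries where they do the work, as an engineer would, in place of code of your own. Each camera call takes 0.05 s, during which the arm holds its last target. There are 200 camera calls.

## Working session

There is one attempt and no reset: what is moved stays moved. The work goes in short steps, Python scripts to look and compute and a shell command to move; the robot and the scene stay as the last step left them, time stands still between calls to the robot, and variables do not carry over. Pictures are saved under pics/ and viewed, at most 10 in all, crops included, and the job is handed in when it is done.

```bash
mkdir -p pics; python3 - <<'E'
from workcell import telemetry, eyes
import cv2
for n in("top","side"):
    cv2.imwrite(f"pics/{n}0.png",eyes.grab_frame(n)[:,:,::-1])
    c=eyes.calibration(n);print(c["camera_matrix"],c["world_from_camera"])
s=telemetry.state();print(s)
E
```

```text
[[586.8848985    0.         311.65781817]
 [  0.         586.8848985  232.7927976 ]
 [  0.           0.           1.        ]] [[ 1.10305473e-02 -9.76507058e-01  2.15202909e-01  2.57192178e+02]
 [-9.99935227e-01 -1.13757799e-02 -3.65685732e-04 -3.65304737e+01]
 [ 2.80519564e-03 -2.15184936e-01 -9.76569288e-01  1.28282449e+03]
 [ 0.00000000e+00  0.00000000e+00  0.00000000e+00  1.00000000e+00]]
[[465.17194641   0.         328.71103317]
 [  0.         465.17194641 237.1097655 ]
 [  0.           0.           1.        ]] [[-8.74978046e-01 -2.33456611e-01  4.24159674e-01  3.96393997e+00]
 [-4.83648344e-01  4.61821696e-01 -7.43508575e-01  8.31153398e+02]
 [-2.23091483e-02 -8.55697804e-01 -5.16994749e-01  7.02647085e+02]
 [ 0.00000000e+00  0.00000000e+00  0.00000000e+00  1.00000000e+00]]
{'time_s': 0.1, 'qpos': array([-6.43454000e+01,  1.83483195e+01,  8.96974753e+01, -6.60872843e-04,
        7.20446977e+01, -1.14751849e+00]), 'qvel': array([-0.09291039, -0.12443477, -0.23262787, -0.01340582,  0.00414328,
       -0.0049155 ]), 'effort': array([ 5.05157223e-04, -4.13335562e+01, -2.32510310e+01,  7.28705898e-02,
        4.21651674e-02, -6.64767526e-05]), 'ee_pos': array([ 259.04878636, -512.80378379,  188.01411871]), 'ee_rot': array([-1.79909513e+02, -1.18401972e-03,  2.68023218e+01]), 'force': array([ 0.03567285, -0.01977502, -0.33272423]), 'torque': array([ 0.02010703,  0.01267687, -0.00289953]), 'gripper_force': 0.0, 'gripper_width': 91.1164644455621}
```

View pics/top0.png

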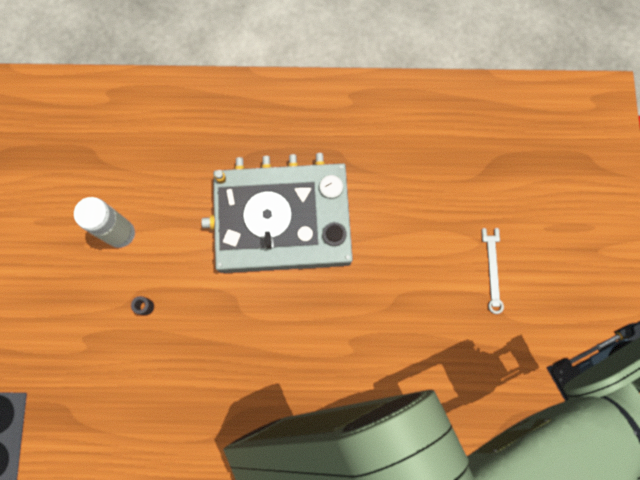

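View pics/side0.png

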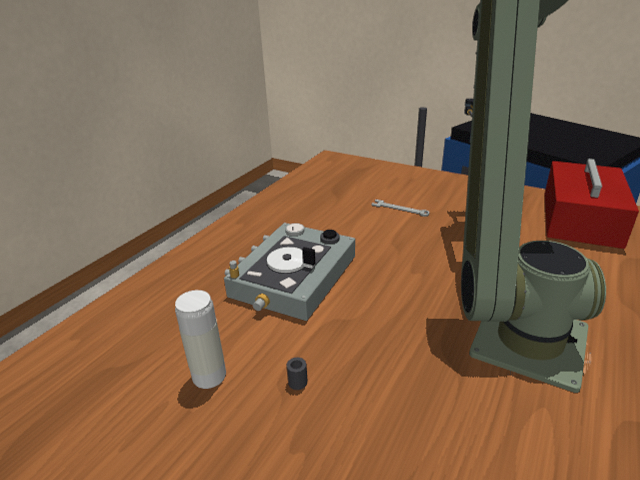

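The triangle is at (304,194), on the back right; the tab at (267,241), near selector 0; the button at (334,234). The tab therefore needs to be pushed about +120° CCW. The can, at (93,213), and the socket are well to the left. Next I'll measure these points.

```bash
cat > h.py <<'E'
import numpy as np, cv2
from workcell import telemetry, eyes
def ray(n,u,v,z):
    c=eyes.calibration(n);K=c["camera_matrix"];T=c["world_from_camera"]
    d=T[:3,:3]@np.linalg.solve(K,[u,v,1]);o=T[:3,3]
    return (o+d*(z-o[2])/d[2])[:2]
def blobs(mask,roi,amin=25):
    x0,y0,x1,y1=roi;m=np.zeros_like(mask);m[y0:y1,x0:x1]=mask[y0:y1,x0:x1]
    n,l,s,c=cv2.connectedComponentsWithStats(m.astype(np.uint8))
    return [(c[i].round(1),int(s[i,4])) for i in range(1,n) if s[i,4]>=amin]
E
python3 - <<'E'
from h import *
im=cv2.imread("pics/top0.png");hi=im.min(2);mx=im.max(2)
W=blobs(hi>185,(215,165,347,268))
for c,a in W: print("white",c,a,ray("top",*c,66).round(1),ray("top",*c,74).round(1))
for c,a in blobs(mx<45,(215,165,352,268),10): print("dark",c,a,ray("top",*c,75).round(1),ray("top",*c,114).round(1))
# tag outlines at finer level
cv2.imwrite("pics/c.png",cv2.resize(im[155:280,195:360],None,fx=4.5,fy=4.5,interpolation=cv2.INTER_CUBIC))
E
```

```text
white [293.9 215.2] 5153 [563.4   1.4] [561.4   1.1]
white [218.2 173.2] 38 [655.4 167.3] [652.8 166. ]
white [230.2 196.5] 86 [603.3 139.1] [601. 138.]
white [302.4 192.6] 138 [613.8 -16.1] [611.5 -16.2]
white [216.1 204.2] 35 [585.8 168.7] [583.6 167.3]
white [267.1 213.8] 1634 [565.8  58.7] [563.8  58.1]
white [304.7 233.2] 173 [524.3 -22.2] [522.5 -22.3]
white [231.4 237.4] 191 [513.4 132.9] [511.7 131.8]
```

View pics/c.png

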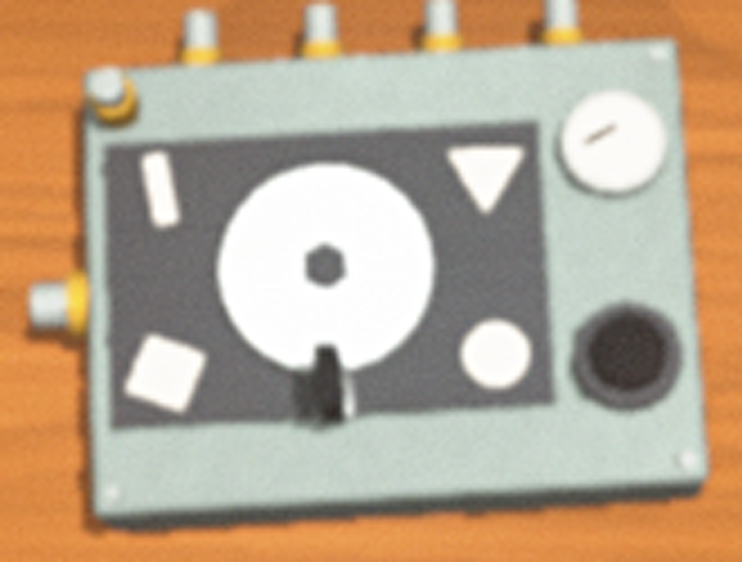

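The crop shows the hub at crop (325,265), the triangle at (487,178), the tab top near (327,362) and the button at (627,353). Triangle and disc tag both come out 89.5 mm from the axis (90 expected), and the manifold yaw is about 4°.

```bash
python3 - <<'E'
from h import *
f=lambda u,v:(195+u/4.5-.4,155+v/4.5-.4)
for u,v in((325,348),(327,382)): print("tabtop",ray("top",*f(u,v),114))
for z in(70,80): print("btn",ray("top",*f(627,353),z))
print(ray("top",*f(325,265),79),ray("top",*f(613,142),75))
E
```

```text
tabtop [515.4913018   54.49105865]
tabtop [499.76559543  53.15509386]
btn [524.46159632 -84.12616849]
btn [522.25790221 -83.7337317 ]
[563.18009708  58.31429034] [626.27323671 -76.96096684]
```

```bash
python3 -m crank '[{"dx":0.022,"dy":0.053,"yaw":-0.46},{"dx":0.022,"dy":0.053,"yaw":-0.46},{"dx":0.022,"dy":0.053,"yaw":-0.46},{"dx":0.022,"dy":0.053,"yaw":-0.46},{"dx":0.022,"dy":0.053,"yaw":-0.46},{"dx":0.022,"dy":0.053,"yaw":-0.46},{"dx":0.022,"dy":0.053,"yaw":-0.46},{"dx":0.022,"dy":0.053,"yaw":-0.46},{"dx":0.022,"dy":0.053,"yaw":-0.46},{"dx":0.022,"dy":0.053,"yaw":-0.46}]' 0 20
python3 -m crank '[{"dx":0.0205,"dy":0.055},{"dx":0.0205,"dy":0.055},{"dx":0.0205,"dy":0.055},{"dx":0.0205,"dy":0.055},{},{},{}]'
```

```text
validation failed for argument at $[0]...
validation failed for argument at $[0]...
```

```bash
python3 -m crank '[{"dx":0.022,"dy":0.053,"dz":0,"yaw":-0.46},{"dx":0.022,"dy":0.053,"dz":0,"yaw":-0.46},{"dx":0.022,"dy":0.053,"dz":0,"yaw":-0.46},{"dx":0.022,"dy":0.053,"dz":0,"yaw":-0.46},{"dx":0.022,"dy":0.053,"dz":0,"yaw":-0.46},{"dx":0.022,"dy":0.053,"dz":0,"yaw":-0.46},{"dx":0.022,"dy":0.053,"dz":0,"yaw":-0.46},{"dx":0.022,"dy":0.053,"dz":0,"yaw":-0.46},{"dx":0.022,"dy":0.053,"dz":0,"yaw":-0.46},{"dx":0.022,"dy":0.053,"dz":0,"yaw":-0.46}]' 0 20
```

```text
time_s: 1.35
ee_pos: [435.4, -87.8, 188.6]
ee_rot: [180.0, 0.0, 3.7]
force: [1.0, 0.3, 0.4]
gripper_width: 0.1
gripper_force: 0.0
```

```bash
python3 -m crank '[{"dx":0.0205,"dy":0.054,"dz":0,"yaw":0},{"dx":0.0205,"dy":0.054,"dz":0,"yaw":0},{"dx":0.0205,"dy":0.054,"dz":0,"yaw":0},{"dx":0.0205,"dy":0.055,"dz":0,"yaw":0},{"dx":0,"dy":0,"dz":-0.03,"yaw":0},{"dx":0,"dy":0,"dz":0,"yaw":0}]'
python3 - <<'E'
from h import *
print(telemetry.state()["ee_pos"])
cv2.imwrite("pics/s1.png",cv2.resize(eyes.grab_frame("side")[200:340,200:400,::-1],None,fx=4,fy=4))
E
```

```text
time_s: 2.1
ee_pos: [499.2, 84.6, 162.9]
ee_rot: [180.0, 0.3, 3.9]
force: [-0.9, -1.4, 0.1]
gripper_width: 0.3
gripper_force: 0.0
[499.17574549  84.56654754 162.8900073 ]
```

View pics/s1.png

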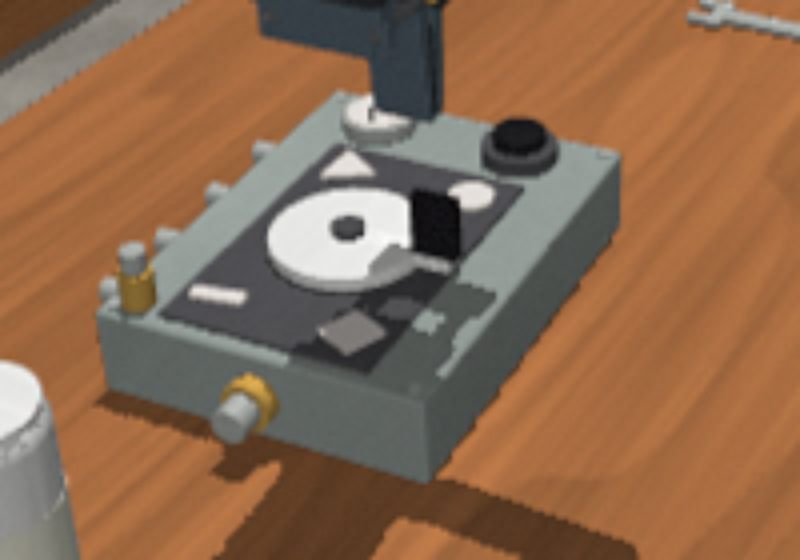

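The fingers, at crop (405,110), hang above the +y side of the tab at (435,225); the way down is clear.

```bash
python3 -m crank '[{"dx":0,"dy":0,"dz":-0.027,"yaw":0},{"dx":0,"dy":0,"dz":-0.027,"yaw":0},{"dx":0,"dy":0,"dz":-0.027,"yaw":0},{"dx":0,"dy":0,"dz":0,"yaw":0}]'
python3 - <<'E'
import numpy as np
A=np.array([563.5,58.2])
def P(phi,d,r=60):
    p=np.radians(phi);u=np.array([np.cos(p),np.sin(p)]);n=np.array([-u[1],u[0]]);return A+r*u-d*n
prev=P(184,32)
for phi,d in [(184,20)]+[(184+5*k,20) for k in range(1,24)]:
    q=P(phi,d);print(phi,q.round(1),((q-prev)/800).round(4));prev=q
E
```

```text
time_s: 2.65
ee_pos: [500.1, 83.6, 99.6]
ee_rot: [180.0, 0.1, 3.7]
force: [0.1, -1.0, 0.1]
gripper_width: 0.4
gripper_force: 0.0
184 [502.3  74. ] [ 0.001 -0.015]
189 [501.1  68.6] [-0.0014 -0.0067]
194 [500.4  63.1] [-0.0008 -0.0068]
199 [500.3  57.6] [-0.0002 -0.0069]
204 [500.6  52.1] [ 0.0004 -0.0069]
209 [501.3  46.6] [ 0.001  -0.0068]
214 [502.6  41.2] [ 0.0016 -0.0067]
219 [504.3  36. ] [ 0.0021 -0.0066]
224 [506.4  30.9] [ 0.0027 -0.0063]
229 [509.  26.] [ 0.0032 -0.0061]
234 [512.1  21.4] [ 0.0038 -0.0058]
239 [515.5  17.1] [ 0.0043 -0.0054]
244 [519.2  13. ] [ 0.0047 -0.005 ]
249 [523.3   9.4] [ 0.0051 -0.0046]
254 [527.7   6. ] [ 0.0055 -0.0041]
259 [532.4   3.1] [ 0.0059 -0.0036]
264 [537.3   0.6] [ 0.0061 -0.0031]
269 [542.5  -1.4] [ 0.0064 -0.0026]
274 [547.7  -3. ] [ 0.0066 -0.002 ]
279 [553.1  -4.2] [ 0.0067 -0.0014]
284 [558.6  -4.9] [ 0.0068 -0.0008]
289 [564.1  -5. ] [ 0.0069 -0.0002]
294 [569.6  -4.7] [0.0069 0.0004]
299 [575.1  -4. ] [0.0068 0.001 ]
```

```bash
python3 -m crank '[{"dx":0.0025,"dy":-0.012,"dz":0,"yaw":0},{"dx":-0.0014,"dy":-0.0067,"dz":0,"yaw":1},{"dx":-0.0008,"dy":-0.0068,"dz":0,"yaw":1},{"dx":-0.0002,"dy":-0.0069,"dz":0,"yaw":1},{"dx":0.0004,"dy":-0.0069,"dz":0,"yaw":1},{"dx":0.001,"dy":-0.0068,"dz":0,"yaw":1},{"dx":0.0016,"dy":-0.0067,"dz":0,"yaw":1}]'
python3 -m crank '[{"dx":0.0021,"dy":-0.0066,"dz":0,"yaw":1},{"dx":0.0027,"dy":-0.0063,"dz":0,"yaw":1},{"dx":0.0032,"dy":-0.0061,"dz":0,"yaw":1},{"dx":0.0038,"dy":-0.0058,"dz":0,"yaw":1},{"dx":0.0043,"dy":-0.0054,"dz":0,"yaw":1},{"dx":0.0047,"dy":-0.005,"dz":0,"yaw":1}]'
```

```text
time_s: 3.52
ee_pos: [504.5, 41.2, 101.5]
ee_rot: [179.9, -0.1, 33.9]
force: [1.1, -0.3, -0.6]
gripper_width: 0.3
gripper_force: 0.0
time_s: 4.28
ee_pos: [521.1, 13.0, 101.6]
ee_rot: [179.8, -0.1, 63.9]
force: [-1.2, -0.1, 1.5]
gripper_width: 1.0
gripper_force: 0.0
```

```bash
python3 - <<'E'
from h import *
a=eyes.grab_frame("side")[200:340,200:400,::-1];b=eyes.grab_frame("top")[140:280,190:390,::-1]
cv2.imwrite("pics/s2.png",np.vstack([cv2.resize(x,None,fx=2.1,fy=2.1,interpolation=cv2.INTER_CUBIC) for x in(a,b)]))
E
```

```text
(no output)
```

View pics/s2.png

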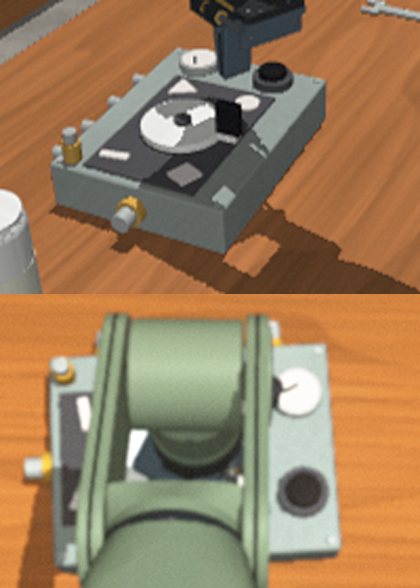

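The side view shows the tab unmoved while the fingers have passed it. I'll check where the fingertip should project.

```bash
python3 - <<'E'
from h import *
c=eyes.calibration("side");K=c["camera_matrix"];T=c["world_from_camera"]
def pr(p):
    q=T[:3,:3].T@(np.array(p)-T[:3,3]);q=K@q;return (q[:2]/q[2]).round(1)
for p in([499.2,84.6,155],[521.1,13,93.6],[504,54,114],[504,54,74],[563.5,58.2,79],[613.8,-16,66],[523.5,-84.5,75]):print(p,pr(p))
print("side crop f=2.1: tip px",200+235/2.1,200+76/2.1,"tab",200+228/2.1,200+103/2.1, "s1 tip",200+405/4,200+115/4)
print({k:v for k,v in telemetry.state().items() if k in("ee_pos","qpos","ee_rot")})
E
```

```text
[499.2, 84.6, 155] [302.1 240.8]
[521.1, 13, 93.6] [311.1 246.3]
[504, 54, 114] [308.1 249. ]
[504, 54, 74] [308.8 263.1]
[563.5, 58.2, 79] [287. 256.]
[613.8, -16, 66] [286.8 241.4]
[523.5, -84.5, 75] [329.6 234.4]
side crop f=2.1: tip px 311.9047619047619 236.1904761904762 tab 308.57142857142856 249.04761904761904 s1 tip 301.25 228.75
{'qpos': array([ 1.75217901e-01,  1.76753761e+01,  1.04257575e+02, -2.07871848e-02,
        5.78948105e+01,  2.64509250e+01]), 'ee_pos': array([521.29745275,  12.98335224, 101.35321596]), 'ee_rot': array([ 1.79837935e+02, -6.09249819e-02,  6.37354005e+01])}
```

The fingertip appears about 30 mm higher than the TCP reading implies, so it passed over the tab. I'll go back at this height and check the tip on the start side.

```bash
python3 -m crank '[{"dx":0,"dy":0,"dz":0.015,"yaw":0},{"dx":-0.0055,"dy":0.022,"dz":0,"yaw":-1},{"dx":-0.0055,"dy":0.022,"dz":0,"yaw":-1},{"dx":-0.0055,"dy":0.022,"dz":0,"yaw":-1},{"dx":-0.0055,"dy":0.022,"dz":0,"yaw":-1},{"dx":-0.002,"dy":0.003,"dz":0,"yaw":-1},{"dx":0,"dy":0,"dz":-0.015,"yaw":-1},{"dx":0,"dy":0,"dz":-0.016,"yaw":-1},{"dx":0,"dy":0,"dz":0,"yaw":-1},{"dx":0,"dy":0,"dz":0,"yaw":-1}]'
python3 -m crank '[{"dx":0,"dy":0,"dz":0,"yaw":-1},{"dx":0,"dy":0,"dz":0,"yaw":-1},{"dx":0,"dy":0,"dz":0,"yaw":-1}]'
python3 - <<'E'
from h import *
c=eyes.calibration("side");K=c["camera_matrix"];T=c["world_from_camera"]
p=telemetry.state()["ee_pos"]
def pr(p):
    q=T[:3,:3].T@(np.array(p)-T[:3,3]);q=K@q;return (q[:2]/q[2])
t=p-[0,0,8]
print((pr(t)-[240,180])*6,(pr(t+[0,0,30])-[240,180])*6)
im=eyes.grab_frame("side")[180:280,240:370,::-1]
cv2.imwrite("pics/s3.png",cv2.resize(im,None,fx=6,fy=6))
E
```

```text
time_s: 5.62
ee_pos: [501.2, 86.9, 88.3]
ee_rot: [180.0, -0.1, 18.6]
force: [-0.6, 0.2, 0.4]
gripper_width: 0.2
gripper_force: 0.0
time_s: 6.0
ee_pos: [501.3, 86.9, 88.4]
ee_rot: [-180.0, -0.1, 3.6]
force: [-0.3, -0.7, 0.5]
gripper_width: 0.2
gripper_force: 0.0
[374.71206901 529.19274387] [370.68438899 464.96510982]
```

View pics/s3.png

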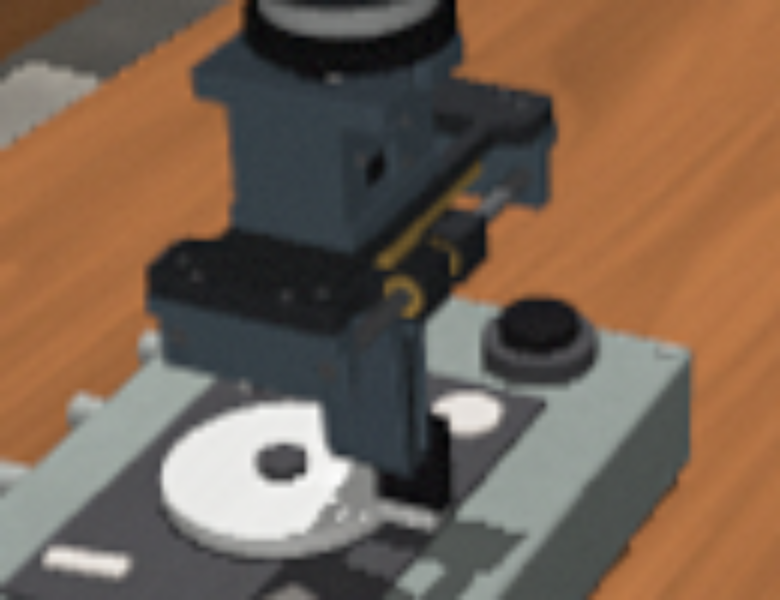

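The finger bottom sits at crop (375,457), which fits a tip about 32 mm above nominal (true z about 112). It occludes the tab, so it is on the near side as intended. I'll lower 23 mm and push.

```bash
python3 -m crank '[{"dx":0,"dy":0,"dz":-0.015,"yaw":0},{"dx":0,"dy":0,"dz":-0.014,"yaw":0},{"dx":0,"dy":0,"dz":0,"yaw":0}]'
python3 -m crank '[{"dx":0.001,"dy":-0.008,"dz":0,"yaw":0},{"dx":0.001,"dy":-0.008,"dz":0,"yaw":0},{"dx":-0.0014,"dy":-0.0067,"dz":0,"yaw":1},{"dx":-0.0008,"dy":-0.0068,"dz":0,"yaw":1}]'
```

```text
time_s: 6.42
ee_pos: [499.7, 86.6, 62.6]
ee_rot: [180.0, 0.2, 3.8]
force: [-0.5, -0.6, -0.6]
gripper_width: 0.5
gripper_force: 0.0
time_s: 6.92
ee_pos: [501.4, 63.8, 64.4]
ee_rot: [-179.9, -0.1, 13.9]
force: [1.1, 5.6, -0.6]
gripper_width: 0.3
gripper_force: 2.1
```

```bash
python3 -m crank '[{"dx":-0.0002,"dy":-0.0069,"dz":0,"yaw":1},{"dx":0.0004,"dy":-0.0069,"dz":0,"yaw":1},{"dx":0.001,"dy":-0.0068,"dz":0,"yaw":1},{"dx":0.0016,"dy":-0.0067,"dz":0,"yaw":1},{"dx":0.0021,"dy":-0.0066,"dz":0,"yaw":1},{"dx":0.0027,"dy":-0.0063,"dz":0,"yaw":1},{"dx":0.0032,"dy":-0.0061,"dz":0,"yaw":1}]'
python3 -m crank '[{"dx":0.0038,"dy":-0.0058,"dz":0,"yaw":1},{"dx":0.0043,"dy":-0.0054,"dz":0,"yaw":1},{"dx":0.0047,"dy":-0.005,"dz":0,"yaw":1},{"dx":0.0051,"dy":-0.0046,"dz":0,"yaw":1},{"dx":0.0055,"dy":-0.0041,"dz":0,"yaw":1},{"dx":0.0059,"dy":-0.0036,"dz":0,"yaw":1}]'
```

```text
time_s: 7.8
ee_pos: [508.9, 26.9, 64.1]
ee_rot: [-179.9, -0.1, 48.9]
force: [-1.0, 5.4, 0.0]
gripper_width: 0.7
gripper_force: 2.1
time_s: 8.55
ee_pos: [530.9, 3.5, 63.9]
ee_rot: [-179.8, -0.0, 78.9]
force: [-4.4, 3.0, 1.7]
gripper_width: 0.5
gripper_force: 2.2
```

```bash
python3 -m crank '[{"dx":0.0061,"dy":-0.0031,"dz":0,"yaw":1},{"dx":0.0064,"dy":-0.0026,"dz":0,"yaw":1},{"dx":0.0066,"dy":-0.002,"dz":0,"yaw":1},{"dx":0.0067,"dy":-0.0014,"dz":0,"yaw":1},{"dx":0.0068,"dy":-0.0008,"dz":0,"yaw":1},{"dx":0.0069,"dy":-0.0002,"dz":0,"yaw":1},{"dx":0.0069,"dy":0.0004,"dz":0,"yaw":1},{"dx":0,"dy":0,"dz":0,"yaw":0}]'
python3 - <<'E'
from h import *
im=eyes.grab_frame("side")[180:280,240:370,::-1]
cv2.imwrite("pics/s4.png",cv2.resize(im,None,fx=6,fy=6))
E
```

```text
time_s: 9.55
ee_pos: [569.1, -5.6, 64.1]
ee_rot: [-179.9, 0.0, 113.7]
force: [-3.2, -3.7, 2.0]
gripper_width: 0.7
gripper_force: 2.1
```

View pics/s4.png

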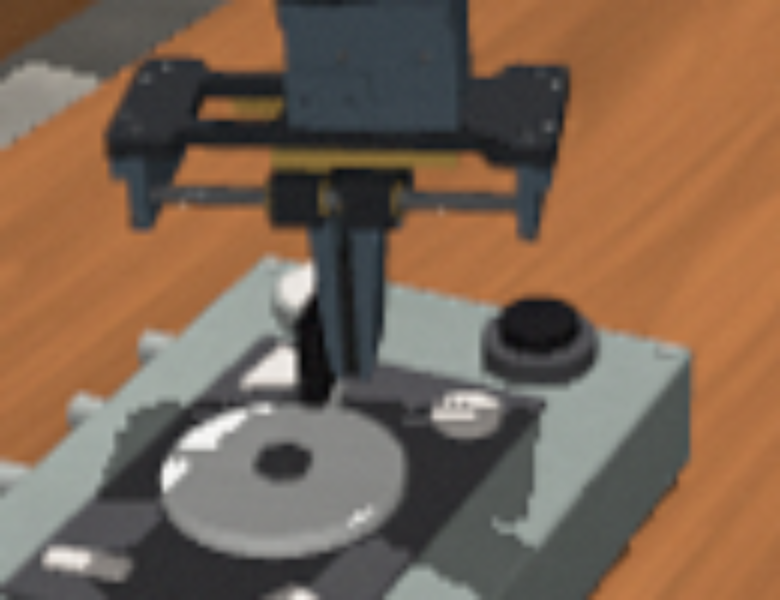

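The tab at crop (313,345) is being pushed by tapered fingertips (340–380,375), but it is still short of the triangle at (270,367). I'll estimate its angle.

```bash
python3 - <<'E'
from h import *
A=np.array([563.5,58.2])
for u,v,z in((313,292,114),(316,398,76),(307,396,76),(326,404,76)):
    p=ray("side",240+u/6,180+v/6,z)-A;print(p,np.hypot(*p),np.degrees(np.arctan2(p[1],p[0]))%360)
def P(phi,d,r=60):
    p=np.radians(phi);u=np.array([np.cos(p),np.sin(p)]);n=np.array([-u[1],u[0]]);return A+r*u-d*n
prev=P(294,20)
for phi in(299,304,309,314): q=P(phi,20);print(phi,q,((q-prev)/800).round(4));prev=q
E
```

```text
[ 26.07818398 -67.99742422] 72.82665295295502 290.9826795827584
[ 14.24158168 -47.54220272] 49.62946391436455 286.6759352883088
[ 18.50460132 -47.15128053] 50.65237927081511 291.4276104710576
[  7.91313558 -45.46199492] 46.145538213846564 279.87400491187464
299 [575.09618307  -3.97337483] [0.0068 0.001 ]
304 [580.47082276  -2.72611242] [0.0067 0.0016]
309 [585.71630423  -1.01516551] [0.0066 0.0021]
314 [590.79270622   1.14644457] [0.0063 0.0027]
```

```bash
python3 -m crank '[{"dx":0.0068,"dy":0.001,"dz":0,"yaw":1},{"dx":0.0067,"dy":0.0016,"dz":0,"yaw":1},{"dx":0.0053,"dy":0.0017,"dz":0,"yaw":0.8},{"dx":0,"dy":0,"dz":0,"yaw":0}]'
python3 -m crank '[{"dx":-0.025,"dy":-0.012,"dz":0,"yaw":0},{"dx":-0.02,"dy":-0.01,"dz":0.05,"yaw":0},{"dx":-0.02,"dy":-0.01,"dz":0.05,"yaw":0},{"dx":-0.04,"dy":-0.04,"dz":0.02,"yaw":0},{"dx":-0.04,"dy":-0.06,"dz":0,"yaw":0},{"dx":-0.04,"dy":-0.06,"dz":0,"yaw":0},{"dx":-0.02,"dy":-0.06,"dz":0,"yaw":0},{"dx":0,"dy":0,"dz":0,"yaw":0}]'
python3 - <<'E'
from h import *
a=eyes.grab_frame("side")[200:290,240:360,::-1];b=eyes.grab_frame("top")[155:245,220:340,::-1]
cv2.imwrite("pics/s5.png",np.hstack([cv2.resize(x,(400,300),interpolation=cv2.INTER_CUBIC) for x in(a,b)]))
E
```

```text
time_s: 10.1
ee_pos: [585.1, -1.9, 64.2]
ee_rot: [-180.0, 0.1, 127.7]
force: [-2.2, -4.2, 2.6]
gripper_width: 0.4
gripper_force: 1.9
time_s: 11.1
ee_pos: [420.6, -204.7, 160.3]
ee_rot: [179.9, 0.1, 127.4]
force: [0.2, 0.7, -0.9]
gripper_width: 0.7
gripper_force: 0.0
```

View pics/s5.png

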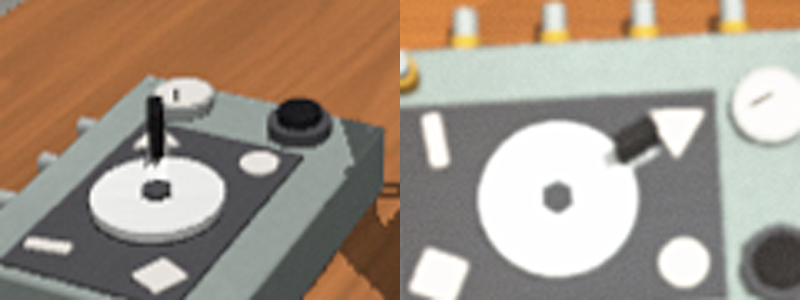

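The tab now stands next to the triangle: at (637,138) in the right-hand (top) panel and (155,98) in the side panel. Computing its angle:

```bash
python3 - <<'E'
from h import *
A=np.array([563.5,58.2])
def sh(p):
    p=p-A;print(p.round(1),np.hypot(*p).round(1),(np.degrees(np.arctan2(p[1],p[0]))%360).round(1))
im=eyes.grab_frame("top");m=im.max(2)<60
for c,a in blobs(m,(275,180,310,215),15): print(c,a);sh(ray("top",*c,110))
for u,v in((637,138),(618,147),(655,130)): sh(ray("top",220+(u-400)*.3,155+v*.3,114))
sh(ray("side",240+155*.3,200+98*.3,114))
s=eyes.calibration("side")
E
```

```text
[291.3 198.8] 21
[ 23.8 -52.2] 57.4 294.5
[ 27.8 -51.8] 58.8 298.2
[ 21.9 -40.2] 45.7 298.6
[ 33.1 -62.9] 71.1 297.8
[ 36.9 -58.4] 69.1 302.3
```

Readings are 298–302° against a target of 304°. That is within tolerance, but I'll nudge another 4° to centre it.

```bash
python3 -m crank '[{"dx":0.02,"dy":0.06,"dz":0,"yaw":0},{"dx":0.04,"dy":0.06,"dz":0,"yaw":0},{"dx":0.04,"dy":0.06,"dz":0,"yaw":0},{"dx":0.04,"dy":0.04,"dz":-0.02,"yaw":0},{"dx":0.02,"dy":0.01,"dz":-0.05,"yaw":0},{"dx":0.02,"dy":0.01,"dz":-0.05,"yaw":0},{"dx":0,"dy":0,"dz":0,"yaw":0.8},{"dx":0.015,"dy":-0.007,"dz":0,"yaw":0},{"dx":0,"dy":0,"dz":0,"yaw":0}]'
```

```text
time_s: 12.38
ee_pos: [578.7, -15.7, 64.6]
ee_rot: [179.9, 0.1, 131.8]
force: [-1.6, -0.1, -0.2]
gripper_width: 0.7
gripper_force: 0.0
```

```bash
python3 -m crank '[{"dx":-0.005,"dy":0.0087,"dz":0,"yaw":0},{"dx":0.0092,"dy":0.0053,"dz":0,"yaw":0},{"dx":0.0092,"dy":0.0053,"dz":0,"yaw":0},{"dx":0,"dy":0,"dz":0,"yaw":0}]'
```

```text
time_s: 12.88
ee_pos: [587.5, -0.7, 63.9]
ee_rot: [-179.9, -0.0, 131.8]
force: [-2.1, -0.2, 0.3]
gripper_width: 0.6
gripper_force: 1.1
```

```bash
python3 -m crank '[{"dx":0.002,"dy":0.001,"dz":0,"yaw":0},{"dx":-0.025,"dy":-0.012,"dz":0,"yaw":0},{"dx":-0.02,"dy":-0.01,"dz":0.05,"yaw":0},{"dx":-0.02,"dy":-0.01,"dz":0.05,"yaw":0},{"dx":-0.0086,"dy":-0.0368,"dz":0,"yaw":0},{"dx":-0.0086,"dy":-0.0368,"dz":0,"yaw":0},{"dx":0,"dy":0,"dz":-0.0375,"yaw":0},{"dx":0,"dy":0,"dz":0,"yaw":0}]'
python3 - <<'E'
from h import *
p=telemetry.state()["ee_pos"];print(p,"to button/800:",(np.array([523.3,-84.5])-p[:2])/800)
a=eyes.grab_frame("side")[190:280,240:360,::-1]
cv2.imwrite("pics/s6.png",cv2.resize(a,(800,600),interpolation=cv2.INTER_CUBIC))
E
```

```text
time_s: 13.88
ee_pos: [522.4, -84.4, 112.6]
ee_rot: [-179.9, -0.2, 131.7]
force: [-1.4, 0.5, 0.3]
gripper_width: 0.9
gripper_force: 0.0
[522.44864212 -84.40451586 112.55207254] to button/800: [ 0.0010642  -0.00011936]
```

View pics/s6.png

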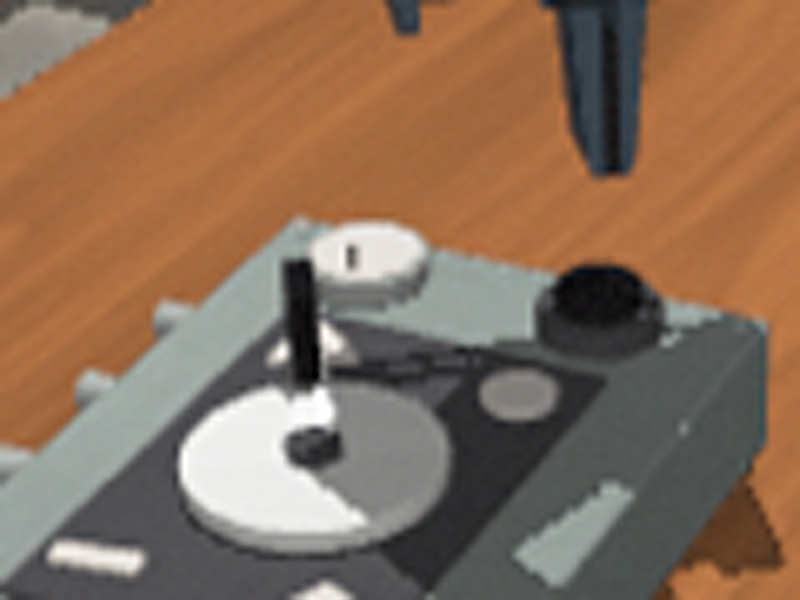

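The tab (300,320) lines up with the triangle at (312,345), and the fingers are over the button (600,290), about 50 mm up. Descending to it:

```bash
python3 -m crank '[{"dx":0.001,"dy":0,"dz":-0.018,"yaw":0},{"dx":0,"dy":0,"dz":-0.018,"yaw":0},{"dx":0,"dy":0,"dz":-0.01,"yaw":0},{"dx":0,"dy":0,"dz":0,"yaw":0},{"dx":0,"dy":0,"dz":0,"yaw":0}]'
```

```text
time_s: 14.55
ee_pos: [524.6, -84.5, 77.4]
ee_rot: [180.0, 0.0, 131.8]
force: [0.1, 0.4, 0.3]
gripper_width: 0.5
gripper_force: 0.0
```

```bash
python3 -m crank '[{"dx":0,"dy":0,"dz":-0.005,"yaw":0},{"dx":0,"dy":0,"dz":-0.005,"yaw":0},{"dx":0,"dy":0,"dz":0,"yaw":0}]'
```

```text
time_s: 14.92
ee_pos: [523.9, -84.4, 68.8]
ee_rot: [-180.0, -0.0, 131.8]
force: [0.9, 0.1, -0.2]
gripper_width: 0.7
gripper_force: 0.0
```

```bash
python3 -m crank '[{"dx":0,"dy":0,"dz":-0.005,"yaw":0},{"dx":0,"dy":0,"dz":-0.004,"yaw":0},{"dx":0,"dy":0,"dz":0,"yaw":0}]'
```

```text
time_s: 15.3
ee_pos: [524.0, -84.4, 61.6]
ee_rot: [-180.0, -0.0, 131.8]
force: [0.5, -0.7, 0.3]
gripper_width: 0.4
gripper_force: 0.0
```

```bash
python3 -m crank '[{"dx":0,"dy":0,"dz":-0.003,"yaw":0},{"dx":0,"dy":0,"dz":0,"yaw":0}]'
```

```text
time_s: 15.55
ee_pos: [524.2, -84.4, 59.4]
ee_rot: [-180.0, -0.0, 131.8]
force: [-0.0, 0.9, -1.3]
gripper_width: 0.7
gripper_force: 0.0
```

```bash
python3 -m crank '[{"dx":0,"dy":0,"dz":-0.004,"yaw":0},{"dx":0,"dy":0,"dz":0,"yaw":0}]'
```

```text
time_s: 15.8
ee_pos: [524.5, -84.5, 56.4]
ee_rot: [180.0, 0.0, 131.8]
force: [0.5, 1.1, 2.5]
gripper_width: 0.6
gripper_force: 0.8
```

```bash
python3 -m crank '[{"dx":0,"dy":0,"dz":-0.004,"yaw":0},{"dx":0,"dy":0,"dz":0,"yaw":0}]'
```

```text
time_s: 16.05
ee_pos: [524.6, -84.5, 53.3]
ee_rot: [180.0, 0.0, 131.8]
force: [0.4, -0.2, 3.5]
gripper_width: 0.8
gripper_force: 1.7
```

Contact is made and the spring force is rising; I'll continue in small steps.

```bash
python3 -m crank '[{"dx":0,"dy":0,"dz":-0.003,"yaw":0},{"dx":0,"dy":0,"dz":0,"yaw":0}]'
```

```text
time_s: 16.3
ee_pos: [524.6, -84.5, 51.1]
ee_rot: [180.0, 0.0, 131.8]
force: [0.1, -1.2, 4.6]
gripper_width: 0.4
gripper_force: 2.4
```

```bash
python3 -m crank '[{"dx":0,"dy":0,"dz":-0.002,"yaw":0},{"dx":0,"dy":0,"dz":0,"yaw":0}]'
```

```text
time_s: 16.55
ee_pos: [524.6, -84.5, 50.9]
ee_rot: [179.9, 0.1, 131.8]
force: [-2.8, 0.1, 15.1]
gripper_width: 0.4
gripper_force: 7.3
```

The button has bottomed out: 15 N with no more travel. Releasing and moving clear.

```bash
python3 -m crank '[{"dx":0,"dy":0,"dz":0.02,"yaw":0},{"dx":0,"dy":0,"dz":0.05,"yaw":0},{"dx":0,"dy":0,"dz":0.05,"yaw":0},{"dx":-0.02,"dy":-0.06,"dz":0,"yaw":0},{"dx":-0.04,"dy":-0.06,"dz":0,"yaw":0},{"dx":-0.04,"dy":-0.06,"dz":0,"yaw":0},{"dx":0,"dy":0,"dz":0,"yaw":0},{"dx":0,"dy":0,"dz":0,"yaw":0}]'
python3 - <<'E'
from h import *
b=eyes.grab_frame("top")[155:245,220:340,::-1]
cv2.imwrite("pics/s7.png",cv2.resize(b,(800,600),interpolation=cv2.INTER_CUBIC))
E
```

```text
time_s: 17.55
ee_pos: [444.2, -228.1, 144.8]
ee_rot: [180.0, -0.0, 131.8]
force: [0.0, -0.3, -0.6]
gripper_width: 0.5
gripper_force: 0.0
```

View pics/s7.png

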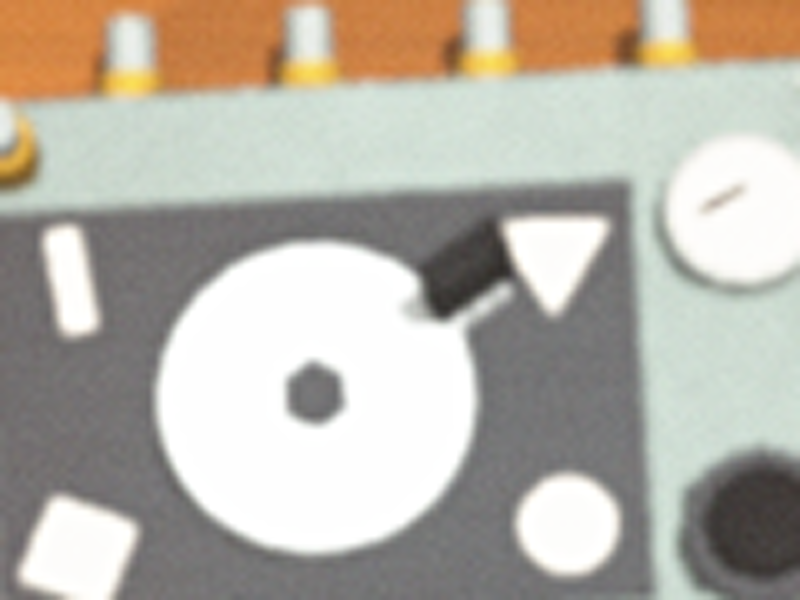

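The top view shows the tab at (470,268) and the triangle centre at (555,252). One last angle check:

```bash
python3 - <<'E'
from h import *
A=np.array([563.5,58.2])
f=lambda u,v:(220+u*.15-.4,155+v*.15-.4)
print(A,ray("top",*f(315,393),79),ray("top",*f(555,252),66)-A)
for u,v,z in((470,268,112),(428,290,112),(503,240,114),(490,306,74)):
    p=ray("top",*f(u,v),z)-A;print(p.round(1),np.hypot(*p).round(1),(np.degrees(np.arctan2(p[1],p[0]))%360).round(1))
E
```

```text
[563.5  58.2] [563.04748882  58.25188838] [ 50.77649017 -75.21673002]
[ 31.8 -49.6] 58.9 302.7
[ 24.5 -36.7] 44.2 303.8
[ 40.4 -59.8] 72.1 304.0
[ 30.2 -54.8] 62.6 298.9
```

The arm reads about 303° against 304°, so it's set. Handing in.

```bash
python3 -c "
from workcell import ticket
print(ticket.job_done())"
```

```text
the job is handed in; nothing more can be done
None
```

I pushed the selector round to the triangle (arm about 303° against a target of 304°), then pressed the button to its stop (15 N) and released it, and handed the job in at about 18 s; the hand-in returned no verdict.

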